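# Change the bench supply over to mains through the breaker interlock

### The job

The workshop's power box is running on the standby supply: change it over to mains by switching the standby breaker fully off, sliding the interlock bar fully across to the standby side, and switching the mains breaker fully on, each right up to its stop. If the mains breaker has tripped its lever will stop short of on; push it firmly back past off to reset it and then switch it on. Feel for what is blocked and never force a lever or the bar: all of them move with less than 15 N, and pressing on with over 20 N against a block or an end stop damages them; leave the tools beside the box where they are.

Things in the scene. Friction and masses are not known exactly. Their poses are not given: they have to be found in the camera images.
- panel: Fixed grey steel power box, desk-shaped, 280 (x) x 340 (y) mm, 80 mm high at the robot's side and 155 mm at the far side. Origin under its middle, y to its left. Tube handles stand out 34 mm on its left and right sides, socket outlets 18 mm on its front
- faceplate: Box's white sloping top plate, 285 x 328 mm. Origin: middle of its surface. Frame: x up the 15 degree slope (the ON direction), y left along the box, z out of the plate. The mains breaker (left) and standby breaker (right) stand proud of it; the steel interlock bar lies across them
- mains_front (a point): Middle of the front face of the mains breaker, the larger: 165 (x) x 105 (y) mm of black plastic, 16 mm proud of the faceplate at y = +65 mm, with covers 4 mm higher over 31 mm at both ends. The lever's hinge axis runs along y, 25 mm under this point
- mains_tip (a point): Middle of the top end of the mains toggle lever: a flat pale grey handle 26 mm wide (y) and 12 mm thick (x), 40 mm proud of the breaker front when upright; 65 mm from its hinge axis
- mains (a joint): Mains lever angle (rad): 0 off (leans 0.33 to -x), 0.33 upright, 0.66 on, a hard stop; past off, hard stop at -0.14. Starts at 0.03 to 0.14. About 5 N at its end moves it; stays where left. Bar on its side blocks it at 0.21. Tripped (in most starts, not visible), a latch inside blocks its inner end (mains_tail) at 0.26 until driven beyond -0.11, against some 11 N
- standby_front (a point): Middle of the front face of the standby breaker, the smaller: 140 (x) x 90 (y) mm, 16 mm proud of the faceplate at y = -65 mm, end covers as on the mains breaker. The lever's hinge axis runs along y, 25 mm under this point
- standby_tip (a point): Middle of the top end of the standby toggle lever: a flat pale grey handle 20 mm wide (y), 12 mm thick (x), 40 mm proud of the breaker front when upright; 65 mm from its hinge axis
- standby (a joint): Standby lever angle (rad): 0 off (leans 0.33 to -x), 0.33 upright, 0.66 on, hard stops at both ends. Starts on, at 0.60 to 0.66. About 5 N at its end moves it; it stays where it is left. Its inner end, on the stops, is standby_tail
- bar_knob (a point): Middle of the top of the round black knob, 16 mm in diameter, 26 mm high, in the middle of the interlock bar: steel, 124 (y) x 36 (x) x 5 mm, top face 29 mm above the faceplate and 13 mm above the breaker fronts. Knob axis at x = +20 mm of the faceplate; the bar spans x = +2 to +38 mm
- bar (a joint): Interlock bar travel (m): 0 at the mains side (left), locking mains off; grows to the right (-y) to a hard stop at 0.036, where it locks standby off; mains is clear beyond 0.029. Starts at 0 to 0.003. About 4 N moves it; stays where left. A standby lever still on stops it at 0.011. bar_peg, under it, meets its stops
- drill: Bystander: cordless drill standing on its battery beside the box, 185 mm long, 205 mm high; origin under its middle
- tape: Bystander: tape measure, 70 x 34 x 62 mm, origin under its middle
- driver: Bystander: screwdriver, 200 mm long, lying beside the box

How it is judged:
By the outcome, as a careful person would: the job done as asked, in the order asked, and still so for the second after the job is handed in, with the robot touching nothing.
It also fails if it takes over 64 s, if anything falls off the work surface, if the arm or the gripper's body presses on something with over 40 N, if the wrist force passes 120 N, or if a joint passes its speed limit or range.

### The arm

A 6-joint arm with a two-finger parallel gripper is mounted at the origin on the work surface. World frame = base frame: x ahead of the robot, y to its left, z up, the work surface at z = 0. Lengths are in mm, angles in rad, forces in N, time in s.
With the tool pointing down it reaches from about 350 to 875 mm from the base axis. Payload 4.2 kg.
Tool frame: the origin (TCP) lies at the very end of the fingers, on their centre line; the grasp point (between the pads) lies 19 mm behind it (arm.grip_point_offset is the distance from the TCP to the grasp point, in mm); z points along the fingers, y is the direction in which the jaws open and shut (so a half turn about z gives the same grasp; the last joint's range is limited). The gripper opens to 85 mm and grips with 20 to 120 N. Pads are 22 mm wide; open, the fingers measure 114 mm over their backs; the gripper's body (76 mm by 85 mm) begins 54 mm behind the grasp point. The pads swing forward as they close: fully open they stand 13 mm farther back than shut.
Start: joints at [1.364, 0.385, 0.008, 0, -1.194, -0.259], TCP at [280.677, 558.408, 231.312] pointing down, gripper open.
Joint ranges: [-3.14, 3.14], [-1.21, 2.06], [-1.07, 1.41], [-3.16, 2.05], [-2.99, -0.16], [-3.1, 3.1]. Speed limits (rad/s): [2.79, 2.79, 3.14, 3.14, 3.14, 3.14].

### API

Orientations are given as a unit quaternion [x, y, z, w].
In Python, from bench import arm gives the robot as it stands.
- The arm moves only by the tool drive_tool, never from a script. Its argument "steps" is a list of rows, each a list of 5 numbers: the shift along the tool's x, y, z in m, then the turn about the tool's z in degrees, then the finger opening in m, from 0 to 0.0854. A call has 1 to 20 rows; each row shifts and turns the commanded pose from where the row before left it, along the tool's axes as they then stand; what a row does not reach is not made up. A row lasts 1/10 s, in which the tool goes at most 50 mm and 8.59 degrees, less where a joint would pass 70% of its speed; a pose out of reach is approached as far as the arm can. A call is refused whole if a number of a shift passes 0.05 or a number of a turn 8.59, either way. A call with a gripper value outside its range is refused whole. The fingers move at their own pace and stop on an object; the grip force is fixed at half the most. Time passes only in rows, so rows that do not move let the fingers close. It gives the time, the measured TCP pose, the force and the opening at its end, in the units of the state.
- arm.read_state(): the state, without advancing time (a new reading comes with each control period).
- arm.get_image(name): name is "side" or "top" or "wrist"; returns (picture, depth): 480x640x3 uint8, blue, green, red; 480x640 float32, mm along the optical axis (not along the pixel's ray), 0 where there is no reading.
- arm.camera_params(name): a dict with "K" (3x3 intrinsics, pixels), "dist" ([k1, k2, p1, p2, k3] as OpenCV has them; the pictures are not rectified), "world_to_cam" (4x4, takes a point from world to camera coordinates); the wrist camera has in their place "mount" (4x4, takes a point from camera to tool coordinates, whose origin is the TCP and whose axes are the flange's). Camera axes: x right, y up, looking along -z (the intrinsics and any distortion apply to the point x, -y, -z); pixel columns grow to the right and rows downward; lengths in mm; the calibration is good to about 2 mm. A picture is of the moment at which its call begins: read the wrist's pose just before it. camera_params takes no time and is no camera call.
- arm.job_done(): hands the job in, once; it reports no verdict.
The state is a dict: "clock": time; "joints": joint angles; "joint_vel": joint speeds; "joint_efforts": joint torques, N m; "position": TCP position; "ee_rot": TCP orientation; "contact_force": force on the tool from outside, world axes, zero at the start; "wrist_torque": the same for the moment, N m; "gripper_width": finger opening in mm.
Only numpy, scipy, OpenCV 4.12 (cv2) and the standard library are available. Lean on these libraries where they do the work, as an engineer would, in place of code of your own. Each camera call takes 0.05 s, during which the arm holds its last target.

## Working session

There is one attempt and no reset: what is moved stays moved. The work goes in short steps, Python scripts to look and compute and a tool call to move; the robot and the scene stay as the last step left them, time stands still between calls to the robot, and variables do not carry over. Pictures are saved under pics/ and viewed, and the job is handed in when it is done.

Besides the shell and the picture viewer there is one more tool, called as name(argument=value, ...), one argument or row to a line, values as JSON. drive_tool: Moves the arm, as the interface text tells. Its arguments: {"type":"object","properties":{"steps":{"type":"array"}},"required":["steps"]}

```bash
ls; mkdir -p pics
python3 - <<'E'
from bench import arm
import cv2,numpy as np
print(arm.read_state())
for n in ("side","top"):
    im,d=arm.get_image(n); cv2.imwrite(f"pics/{n}1.png",im); np.save(f"pics/{n}1.npy",d)
    p=arm.camera_params(n); print(n,p)
print(arm.camera_params("wrist"))
E
```

```text
pics
{'clock': 0.0, 'joints': array([ 1.36357961e+00,  3.85567160e-01,  6.61981527e-03, -5.44838663e-04,
       -1.19399480e+00, -2.58599268e-01]), 'joint_vel': array([ 0.00087169,  0.00055789, -0.00050323, -0.00078557,  0.00216391,
        0.00071511]), 'joint_efforts': array([-4.88105923e-05, -3.92296994e+01,  1.88399470e+01,  4.18615133e+00,
       -4.63757257e-03,  1.92875476e-07]), 'position': array([280.42787302, 557.89495926, 230.2060296 ]), 'ee_rot': array([ 9.72975527e-01, -2.30905625e-01, -2.25555534e-04,  1.07905717e-03]), 'contact_force': array([-0.40652286,  0.10676988,  0.22542785]), 'wrist_torque': array([-0.01398622,  0.00575057,  0.02870877]), 'gripper_width': 85.20691319793909}
side {'K': array([[507.97110573,   0.        , 321.31568128],
       [  0.        , 507.97110573, 236.61850732],
       [  0.        ,   0.        ,   1.        ]]), 'dist': array([-0.12738444,  0.        ,  0.        ,  0.        ,  0.        ]), 'world_to_cam': array([[ 9.22017622e-01, -3.87019024e-01, -9.98894488e-03,
        -4.46835286e+02],
       [ 2.69824599e-01,  6.23888142e-01,  7.3
[... 709 characters left out ...]
  -1.15627001e+03],
       [ 0.00000000e+00,  0.00000000e+00,  0.00000000e+00,
         1.00000000e+00]])}
{'K': array([[370.96640002,   0.        , 322.30157343],
       [  0.        , 370.96640002, 241.08615341],
       [  0.        ,   0.        ,   1.        ]]), 'dist': array([-0.04192622,  0.        ,  0.        ,  0.        ,  0.        ]), 'mount': array([[ 1.31892886e-04,  9.62500850e-01,  2.71278634e-01,
         7.02042656e+01],
       [ 9.99999973e-01, -1.78926240e-04,  1.48643390e-04,
         6.69147461e-01],
       [ 1.91608255e-04,  2.71278607e-01, -9.62500847e-01,
        -1.42796475e+02],
       [ 0.00000000e+00,  0.00000000e+00,  0.00000000e+00,
         1.00000000e+00]])}
```

View pics/side1.png

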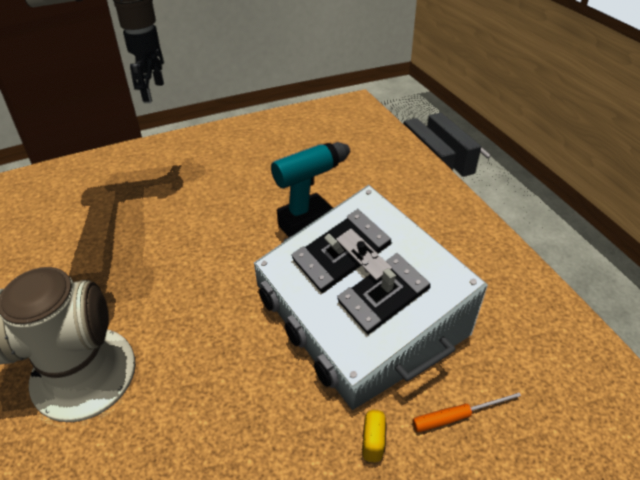

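View pics/top1.png

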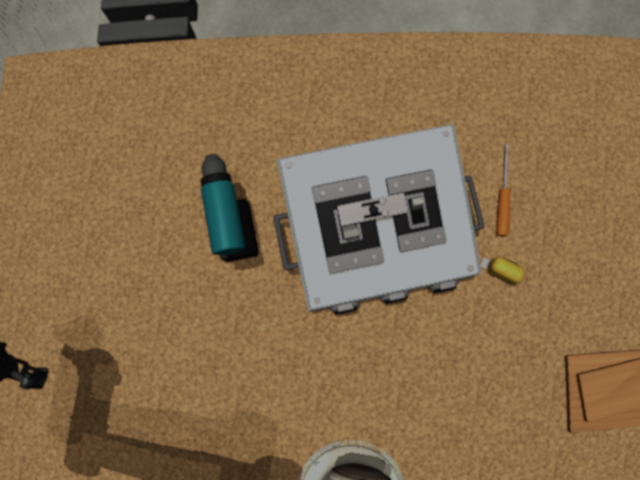

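```bash
cat > h.py <<'E'
import numpy as np,cv2
from scipy.spatial.transform import Rotation as R
def deproj(p,uv,z,w2c):
    uv=np.asarray(uv,float).reshape(-1,1,2)
    n=cv2.undistortPoints(uv,p['K'],p['dist']).reshape(-1,2)
    z=np.asarray(z,float).reshape(-1)
    c=np.c_[n[:,0]*z,-n[:,1]*z,-z,np.ones(len(z))]
    return (np.linalg.inv(w2c)@c.T).T[:,:3]
def proj(p,X,w2c):
    X=np.atleast_2d(X); c=(w2c@np.c_[X,np.ones(len(X))].T).T
    q=np.c_[c[:,0],-c[:,1],-c[:,2]]
    return cv2.projectPoints(q,np.zeros(3),np.zeros(3),p['K'],p['dist'])[0].reshape(-1,2)
E
python3 - <<'E'
from h import *
from bench import arm
for n in ("top","side"):
    p=arm.camera_params(n);im=cv2.imread(f"pics/{n}1.png");d=np.load(f"pics/{n}1.npy")
    hsv=cv2.cvtColor(im,cv2.COLOR_BGR2HSV)
    v,u=np.mgrid[0:480,0:640]
    P=deproj(p,np.c_[u.ravel(),v.ravel()],d.ravel(),p['world_to_cam'])
    Z=P[:,2].reshape(480,640)
    m=(Z>60)&(Z<190)&(hsv[...,1]<50)&(d>0)&(hsv[...,2]>130)
    k,l,st,c=cv2.connectedComponentsWithStats(m.astype(np.uint8))
    i=1+st[1:,4].argmax(); m=l==i
    Q=P[m.ravel()]
    # robust plane
    for _ in range(6):
        A=np.c_[Q[:,:2],np.ones(len(Q))];co=np.linalg.lstsq(A,Q[:,2],rcond=None)[0];r=Q[:,2]-A@co
        Q=Q[abs(r)<max(2.5*np.median(abs(r))*1.5,2)]
    nrm=np.array([-co[0],-co[1],1]);nrm/=np.linalg.norm(nrm)
    print(n,len(Q),"tilt",np.degrees(np.arccos(nrm[2])),"yaw from tilt",np.degrees(np.arctan2(co[1],co[0])),"res",np.std(r))
    # fill hull, rays onto plane
    cnt=max(cv2.findContours(m.astype(np.uint8),0,1)[0],key=cv2.contourArea).reshape(-1,2)
    x=nrm[[0,1]];ex=np.array([co[0],co[1],co[0]**2+co[1]**2]);ex/=np.linalg.norm(ex);ey=np.cross(nrm,ex)
    o=Q.mean(0);q=np.c_[(Q-o)@ex,(Q-o)@ey].astype(np.float32)
    (cx,cy),s,a=cv2.minAreaRect(q);C=o+cx*ex+cy*ey
    print("centre",C,"size",s,a,"nrm",nrm)
E
```

```text
top 17120 tilt 14.978875785186116 yaw from tilt 10.390665168224304 res 2.126627584441614
centre [536.35468715 -70.05544273 119.17270734] size (332.73370361328125, 289.1605224609375) 89.98956298828125 nrm [-0.25422434 -0.04661608  0.96602118]
side 15435 tilt 15.061859872495383 yaw from tilt 10.321451524280329 res 1.4558033302466633
centre [536.21847379 -71.63089269 119.55545228] size (290.59197998046875, 341.9901428222656) 0.11613369733095169 nrm [-0.25565669 -0.04655958  0.96564583]
```

drive_tool(
  steps=[
    [0,0,-0.014,-7.41,0],
    [0,0,-0.014,-7.41,0],
    [0,0,-0.014,-7.41,0],
    [0,0,-0.014,-7.41,0],
    [0,0,-0.014,-7.41,0],
  ],
)

```text
clock: 0.6
position: [280.5, 558.1, 301.2]
ee_rot: [0.996, 0.093, -0.0, 0.001]
contact_force: [-0.7, 0.5, -0.7]
gripper_width: 12.0
```

drive_tool(
  steps=[
    [0.0087,0.0415,0,0,0],
    [0.0087,0.0415,0,0,0],
    [0.0087,0.0415,0,0,0],
    [0.0087,0.0415,0,0,0],
    [0.0087,0.0415,0,0,0],
    [0.0087,0.0415,0,0,0],
    [0.0087,0.0415,0,0,0],
    [0.0087,0.0415,0,0,0],
    [0.0087,0.0415,0,0,0],
    [0.0087,0.0415,0,0,0],
    [0.0087,0.0415,0,0,0],
    [0.0087,0.0415,0,0,0],
    [0.0087,0.0415,0,0,0],
    [0.0087,0.0415,0,0,0],
    [0.0087,0.0415,0,0,0],
    [0.0087,0.0415,0,0,0],
    [0,0,0,0,0],
    [0,0,0,0,0],
  ],
)

```text
clock: 2.4
position: [536.8, -70.6, 300.4]
ee_rot: [0.996, 0.089, -0.001, -0.0]
contact_force: [-0.6, -0.1, -0.6]
gripper_width: -0.1
```

```bash
cat >> h.py <<'E'
def plate(C=(536.3,-70.6,119.0),yaw=10.35,tilt=15.0):
    Rm=R.from_euler('ZY',[yaw,-tilt],degrees=True).as_matrix()
    return Rm,np.array(C,float)
def topl(X,**k):
    Rm,C=plate(**k); return (np.atleast_2d(X)-C)@Rm
def tow(X,**k):
    Rm,C=plate(**k); return np.atleast_2d(X)@Rm.T+C
def wristw2c(arm,s):
    T=np.eye(4);T[:3,:3]=R.from_quat(s['ee_rot']).as_matrix();T[:3,3]=s['position']
    return np.linalg.inv(T@arm.camera_params('wrist')['mount'])
def lev(side,a):
    y=65 if side=='m' else -65; w=13 if side=='m' else 10
    t=a-0.33; d=np.array([np.sin(t),0,np.cos(t)]); n=np.array([np.cos(t),0,-np.sin(t)])
    return [np.array([0,y,-9])+65*d+sx*6*n+np.array([0,sy*w,0]) for sx,sy in((-1,-1),(-1,1),(1,1),(1,-1))]
def shot(arm,name):
    s=arm.read_state(); im,d=arm.get_image('wrist'); w=wristw2c(arm,s)
    cv2.imwrite(f'pics/{name}.png',im); np.savez(f'pics/{name}.npz',d=d,w=w)
    return s,im,d,w
def overlay(arm,im,w,am,asb,b,name):
    p=arm.camera_params('wrist'); o=im.copy()
    def poly(X,c):
        cv2.polylines(o,[np.round(proj(p,tow(X),w)*8).astype(np.int32)],True,c,1,cv2.LINE_AA,3)
    def rect(x0,x1,y0,y1,z): return [(x0,y0,z),(x1,y0,z),(x1,y1,z),(x0,y1,z)]
    poly(rect(-142.5,142.5,-164,164,0),(0,255,0))
    poly(rect(-82.5,82.5,12.5,117.5,16),(255,0,0));poly(rect(-70,70,-110,-20,16),(255,0,0))
    poly(rect(2,38,18-b-62,18-b+62,29),(0,0,255))
    t=np.linspace(0,6.28,24); poly(np.c_[20+8*np.cos(t),18-b+8*np.sin(t),55+0*t],(0,255,255))
    poly(lev('m',am),(255,0,255));poly(lev('s',asb),(255,0,255))
    cv2.imwrite(f'pics/{name}.png',o)
E
python3 - <<'E'
from h import *
from bench import arm
s,im,d,w=shot(arm,'w1'); print(s['position'],s['ee_rot'])
overlay(arm,im,w,0.08,0.63,1.5,'w1o')
E
```

```text
[536.80605086 -70.64163112 300.36965165] [ 9.96019389e-01  8.91317069e-02 -9.48531411e-04 -1.23025528e-04]
```

View pics/w1o.png

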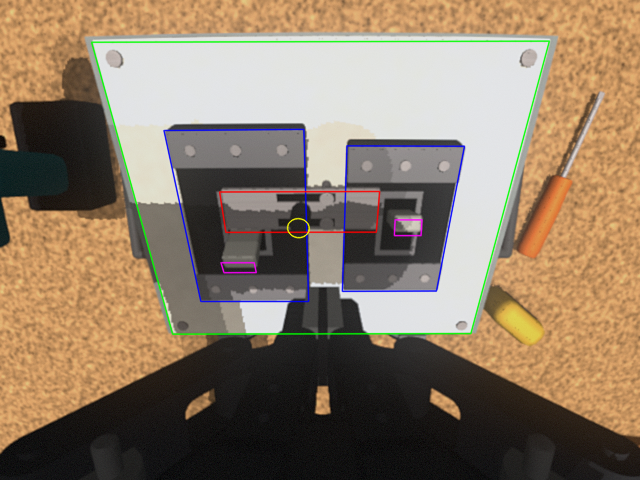

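```bash
python3 -c "
import cv2
for n in('w1','w1o'):
    a=cv2.imread(f'pics/{n}.png')[160:290,190:450]; a=cv2.convertScaleAbs(a,alpha=1.6,beta=20)
    cv2.imwrite(f'pics/{n}z.png',cv2.resize(a,None,fx=3,fy=3,interpolation=2))
"
```

```text
(no output)
```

View pics/w1z.png

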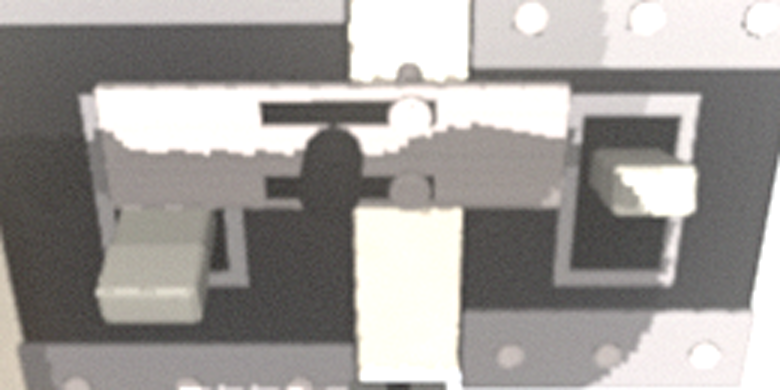

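View pics/w1oz.png

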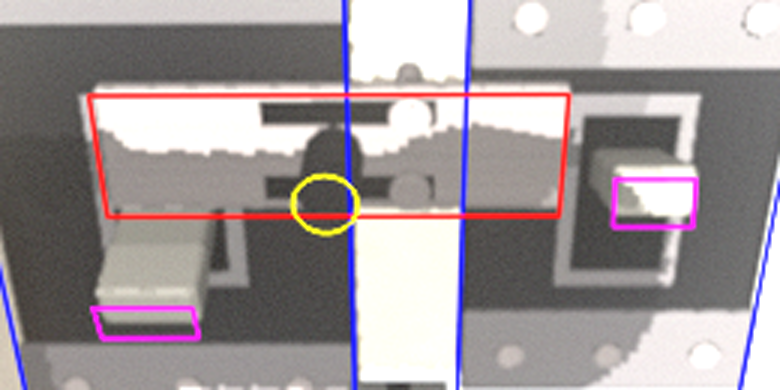

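drive_tool(
  steps=[
    [0.0084,0.0165,0.005,0,0],
    [0.0084,0.0165,0.01,0,0],
    [0.0084,0.017,0.015,0,0],
    [0.0084,0.017,0.02,0,0],
    [0,0,0.025,0,0],
    [0,0,0.025,0,0],
    [0,0,0.02,0,0],
    [0,0,0.01,0,0],
    [0,0,0.006,0,0],
    [0,0,0.003,0,0],
    [0,0,0,0,0],
  ],
)

```text
clock: 3.55
position: [582.5, -129.4, 162.7]
ee_rot: [0.996, 0.091, 0.0, 0.0]
contact_force: [-0.3, 0.4, -0.2]
gripper_width: 0.1
```

```bash
sed -i 's/C=(536.3,-70.6,119.0)/C=(538.5,-70.8,119.5)/' h.py
python3 - <<'E'
from h import *
from bench import arm
s,im,d,w=shot(arm,'w2'); print(s['position'],s['contact_force'])
overlay(arm,im,w,0.08,0.63,1.5,'w2o')
E
```

```text
[ 582.48361834 -129.42354076  162.72176338] [-0.29683721  0.41227199 -0.22985933]
```

View pics/w2o.png

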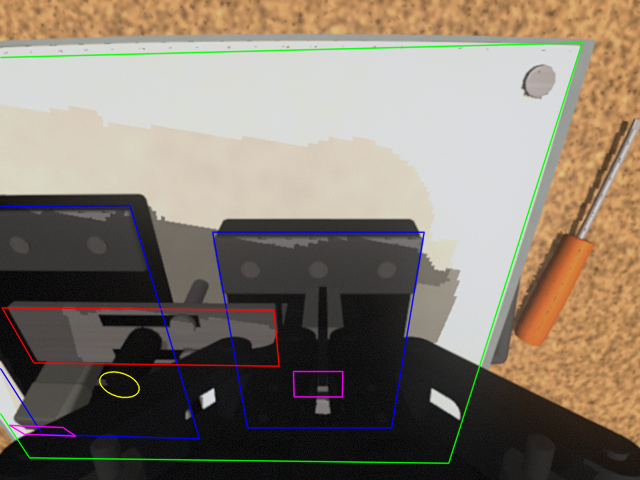

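drive_tool(
  steps=[
    [-0.003,0,0,0,0],
    [-0.003,0,0,0,0],
    [-0.003,0,0,0,0],
  ],
)

```text
clock: 3.9
position: [573.1, -131.3, 162.8]
ee_rot: [0.996, 0.09, 0.0, 0.0]
contact_force: [-0.0, 0.4, 0.5]
gripper_width: 0.1
```

drive_tool(
  steps=[
    [-0.003,0,0,0,0],
    [-0.003,0,0,0,0],
    [-0.003,0,0,0,0],
  ],
)

```text
clock: 4.2
position: [566.2, -132.6, 163.3]
ee_rot: [0.996, 0.091, 0.002, 0.0]
contact_force: [4.2, 1.7, 1.2]
gripper_width: 0.3
```

drive_tool(
  steps=[
    [-0.003,0,0,0,0],
    [-0.003,0,0,0,0],
    [-0.003,0,0,0,0],
  ],
)

```text
clock: 4.5
position: [556.2, -134.4, 163.1]
ee_rot: [0.996, 0.091, 0.001, 0.0]
contact_force: [3.6, 0.4, 2.7]
gripper_width: 0.3
```

drive_tool(
  steps=[
    [-0.003,0,0.0003,0,0],
    [-0.003,0,0.0003,0,0],
    [-0.003,0,0.0003,0,0],
  ],
)

```text
clock: 4.8
position: [546.4, -136.1, 161.3]
ee_rot: [0.996, 0.09, -0.0, -0.0]
contact_force: [4.6, 1.9, 0.5]
gripper_width: 0.0
```

drive_tool(
  steps=[
    [-0.0015,0,0,0,0],
    [-0.0015,0,0,0,0],
  ],
)

```text
clock: 5.0
position: [543.2, -136.7, 160.8]
ee_rot: [0.996, 0.09, -0.001, -0.0]
contact_force: [4.7, 0.8, -1.0]
gripper_width: -0.3
```

drive_tool(
  steps=[
    [-0.001,0,0,0,0],
    [-0.001,0,0,0,0],
  ],
)

```text
clock: 5.2
position: [541.5, -137.0, 161.1]
ee_rot: [0.996, 0.09, -0.0, -0.0]
contact_force: [4.6, 1.8, -0.1]
gripper_width: -0.1
```

drive_tool(
  steps=[
    [-0.001,0,0,0,0],
  ],
)

```text
clock: 5.3
position: [540.7, -137.2, 161.3]
ee_rot: [0.996, 0.09, -0.0, -0.0]
contact_force: [3.9, 0.5, -0.6]
gripper_width: 0.0
```

drive_tool(
  steps=[
    [-0.001,0,0,0,0],
  ],
)

```text
clock: 5.4
position: [539.7, -137.3, 161.3]
ee_rot: [0.996, 0.09, -0.0, -0.0]
contact_force: [4.3, 1.5, -0.5]
gripper_width: -0.0
```

drive_tool(
  steps=[
    [-0.0007,0,0,0,0],
  ],
)

```text
clock: 5.5
position: [539.0, -137.5, 161.4]
ee_rot: [0.996, 0.09, -0.0, -0.0]
contact_force: [4.8, 0.4, -0.0]
gripper_width: 0.0
```

drive_tool(
  steps=[
    [-0.0007,0,0,0,0],
  ],
)

```text
clock: 5.6
position: [538.4, -137.6, 161.5]
ee_rot: [0.996, 0.09, -0.0, 0.0]
contact_force: [4.9, 0.9, -0.2]
gripper_width: 0.1
```

drive_tool(
  steps=[
    [-0.0007,0,0,0,0],
  ],
)

```text
clock: 5.7
position: [537.7, -137.7, 161.5]
ee_rot: [0.996, 0.09, 0.0, 0.0]
contact_force: [3.9, 0.8, 0.4]
gripper_width: 0.1
```

drive_tool(
  steps=[
    [-0.0007,0,0,0,0],
  ],
)

```text
clock: 5.8
position: [537.0, -137.8, 161.4]
ee_rot: [0.996, 0.09, -0.0, 0.0]
contact_force: [4.4, 0.6, 0.4]
gripper_width: 0.0
```

drive_tool(
  steps=[
    [-0.0007,0,0,0,0],
  ],
)

```text
clock: 5.9
position: [536.3, -138.0, 161.4]
ee_rot: [0.996, 0.09, -0.0, 0.0]
contact_force: [4.2, 1.1, 0.5]
gripper_width: -0.2
```

drive_tool(
  steps=[
    [-0.0007,0,0,0,0],
  ],
)

```text
clock: 6.0
position: [535.6, -138.1, 161.4]
ee_rot: [0.996, 0.09, -0.0, 0.0]
contact_force: [4.2, 0.8, -0.1]
gripper_width: -0.2
```

drive_tool(
  steps=[
    [-0.0007,0,0,0,0],
  ],
)

```text
clock: 6.1
position: [535.0, -138.2, 161.5]
ee_rot: [0.996, 0.09, 0.0, 0.0]
contact_force: [3.6, 0.7, -0.5]
gripper_width: 0.1
```

drive_tool(
  steps=[
    [-0.0007,0,0,0,0],
  ],
)

```text
clock: 6.2
position: [534.3, -138.4, 161.4]
ee_rot: [0.996, 0.09, 0.0, 0.0]
contact_force: [4.2, 0.9, -0.2]
gripper_width: 0.2
```

drive_tool(
  steps=[
    [-0.0007,0,0,0,0],
  ],
)

```text
clock: 6.3
position: [533.6, -138.5, 161.4]
ee_rot: [0.996, 0.09, -0.0, 0.0]
contact_force: [3.5, 1.3, -0.2]
gripper_width: -0.1
```

drive_tool(
  steps=[
    [-0.0007,0,0,0,0],
  ],
)

```text
clock: 6.4
position: [532.9, -138.6, 161.4]
ee_rot: [0.996, 0.09, -0.0, 0.0]
contact_force: [5.0, 0.4, -0.6]
gripper_width: -0.3
```

drive_tool(
  steps=[
    [-0.0007,0,0,0,0],
  ],
)

```text
clock: 6.5
position: [532.2, -138.7, 161.4]
ee_rot: [0.996, 0.09, -0.0, 0.0]
contact_force: [4.9, 0.6, 0.0]
gripper_width: 0.1
```

Run:
```python
from h import *
from bench import arm
s,im,d,w=shot(arm,'w3'); print(s['position'],s['contact_force'])
overlay(arm,im,w,0.08,0.05,1.5,'w3o')
im,d=arm.get_image('side'); np.save('pics/side3.npy',d)
cv2.imwrite('pics/side3.png',cv2.resize(im[180:340,240:500],None,fx=3,fy=3,interpolation=2))
```

```text
[ 532.19856633 -138.74616103  161.42200256] [4.94695953 0.60881217 0.03666403]
```

View pics/w3o.png

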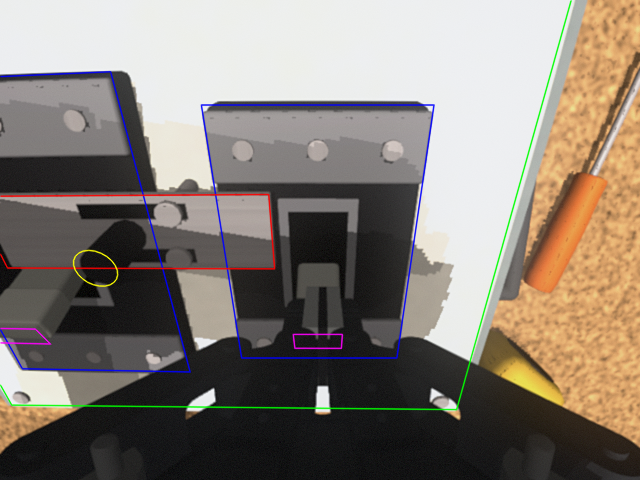

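View pics/side3.png

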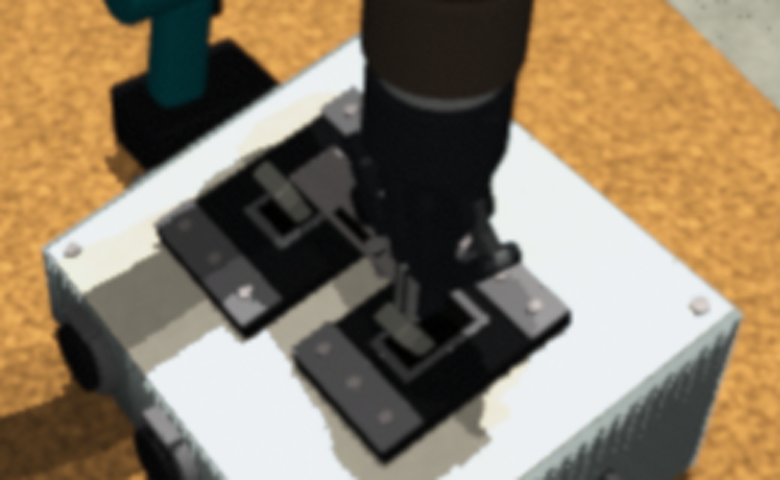

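drive_tool(
  steps=[
    [-0.0007,0,0,0,0],
  ],
)

```text
clock: 6.7
position: [532.1, -138.8, 161.6]
ee_rot: [0.996, 0.09, 0.001, 0.0]
contact_force: [6.0, 1.5, 0.0]
gripper_width: 0.2
```

drive_tool(
  steps=[
    [-0.0007,0,0,0,0],
  ],
)

```text
clock: 6.8
position: [531.9, -138.9, 161.8]
ee_rot: [0.996, 0.09, 0.001, 0.0]
contact_force: [5.8, 1.0, 0.1]
gripper_width: -0.3
```

drive_tool(
  steps=[
    [-0.0007,0,0,0,0],
  ],
)

```text
clock: 6.9
position: [531.7, -138.9, 162.0]
ee_rot: [0.996, 0.09, 0.002, 0.0]
contact_force: [7.3, 1.4, 0.5]
gripper_width: 0.2
```

drive_tool(
  steps=[
    [-0.0007,0,0,0,0],
  ],
)

```text
clock: 7.0
position: [531.5, -139.0, 162.2]
ee_rot: [0.996, 0.091, 0.003, 0.0]
contact_force: [8.4, 1.9, 0.3]
gripper_width: -0.1
```

drive_tool(
  steps=[
    [0.003,0,0,0,0],
    [0.003,0,-0.002,0,0],
    [0,0,-0.012,0,0],
    [0,0,-0.022,0,0],
    [0.005,-0.018,-0.02,0,0],
    [0.005,-0.03,-0.02,0,0],
    [0.005,-0.03,0,0,0],
    [0.003,-0.024,0,0,0],
    [0.003,-0.01,0,0,0],
    [0,0,0,0,0],
  ],
)

```text
clock: 8.0
position: [535.4, -23.5, 237.6]
ee_rot: [0.996, 0.091, -0.001, 0.0]
contact_force: [-0.7, 0.2, 0.3]
gripper_width: 0.0
```

Run:
```python
from h import *
from bench import arm
s,im,d,w=shot(arm,'w4'); print(s['position'],s['contact_force'],topl(s['position']))
overlay(arm,im,w,0.08,0.0,1.5,'w4o')
```

```text
[535.42427864 -23.53973869 237.60078433] [-0.69455036  0.15559351  0.28836837] [[ 35.84565091  47.04385847 112.66211569]]
```

View pics/w4o.png

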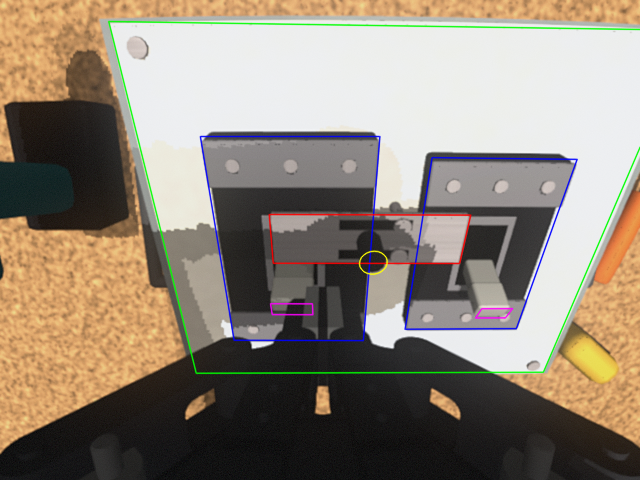

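drive_tool(
  steps=[
    [0.0025,0,0.02,0,0],
    [0,0,0.025,0,0],
    [0,0,0.016,0,0],
    [0,0,0.009,0,0],
    [0,0,0.005,0,0],
    [0,0,0,0,0],
  ],
)

```text
clock: 8.65
position: [538.3, -24.3, 162.2]
ee_rot: [0.996, 0.09, -0.0, 0.0]
contact_force: [0.1, -0.2, 0.7]
gripper_width: 0.2
```

drive_tool(
  steps=[
    [0,0.003,0,0,0],
    [0,0.003,0,0,0],
    [0,0.003,0,0,0],
  ],
)

```text
clock: 8.95
position: [540.5, -32.3, 163.1]
ee_rot: [0.996, 0.09, 0.001, -0.001]
contact_force: [-1.1, 4.0, 2.0]
gripper_width: 0.2
```

drive_tool(
  steps=[
    [0,0.002,0,0,0],
    [0,0.002,0,0,0],
  ],
)

```text
clock: 9.15
position: [541.2, -36.1, 163.0]
ee_rot: [0.996, 0.09, 0.001, -0.0]
contact_force: [0.2, 3.4, 2.3]
gripper_width: -0.1
```

drive_tool(
  steps=[
    [0,0.002,0,0,0],
    [0,0.002,0,0,0],
  ],
)

```text
clock: 9.35
position: [541.9, -40.3, 162.9]
ee_rot: [0.996, 0.091, 0.001, -0.0]
contact_force: [-0.6, 4.3, 1.5]
gripper_width: 0.1
```

drive_tool(
  steps=[
    [0,0.003,0,0,0],
    [0,0.003,0,0,0],
    [0,0.003,0,0,0],
  ],
)

```text
clock: 9.65
position: [543.5, -49.5, 162.7]
ee_rot: [0.996, 0.09, 0.0, 0.0]
contact_force: [-0.3, 3.9, 3.9]
gripper_width: -0.3
```

drive_tool(
  steps=[
    [0,0.003,0,0,0],
    [0,0.003,0,0,0],
    [0,0.002,0,0,0],
  ],
)

```text
clock: 9.95
position: [544.7, -57.5, 162.4]
ee_rot: [0.996, 0.09, 0.0, 0.0]
contact_force: [0.6, 4.5, 4.2]
gripper_width: 0.3
```

drive_tool(
  steps=[
    [0,0.0015,0,0,0],
    [0,0.0015,0,0,0],
  ],
)

```text
clock: 10.15
position: [545.2, -60.2, 162.4]
ee_rot: [0.996, 0.09, 0.0, -0.0]
contact_force: [0.6, 4.1, 2.6]
gripper_width: 0.2
```

drive_tool(
  steps=[
    [0,0.001,0,0,0],
    [0,0.001,0,0,0],
  ],
)

```text
clock: 10.35
position: [545.5, -62.1, 162.4]
ee_rot: [0.996, 0.09, 0.0, 0.0]
contact_force: [0.9, 4.9, 3.9]
gripper_width: 0.2
```

drive_tool(
  steps=[
    [0,0.001,0,0,0],
  ],
)

```text
clock: 10.45
position: [545.7, -63.1, 162.4]
ee_rot: [0.996, 0.09, 0.0, 0.0]
contact_force: [0.1, 3.8, 3.3]
gripper_width: -0.0
```

drive_tool(
  steps=[
    [0,0.001,0,0,0],
  ],
)

```text
clock: 10.55
position: [545.9, -64.1, 162.4]
ee_rot: [0.996, 0.09, 0.0, -0.0]
contact_force: [1.1, 3.7, 2.3]
gripper_width: -0.0
```

drive_tool(
  steps=[
    [0,0.001,0,0,0],
  ],
)

```text
clock: 10.65
position: [546.0, -65.0, 162.4]
ee_rot: [0.996, 0.09, 0.0, -0.0]
contact_force: [0.3, 5.6, 3.7]
gripper_width: 0.0
```

drive_tool(
  steps=[
    [0,0.001,0,0,0],
  ],
)

```text
clock: 10.75
position: [546.2, -65.4, 162.4]
ee_rot: [0.996, 0.09, 0.0, -0.001]
contact_force: [0.0, 9.7, 4.8]
gripper_width: 0.2
```

drive_tool(
  steps=[
    [0,0.0008,0,0,0],
  ],
)

```text
clock: 10.85
position: [546.2, -65.6, 162.4]
ee_rot: [0.996, 0.09, 0.0, -0.001]
contact_force: [-0.6, 10.9, 5.7]
gripper_width: -0.1
```

drive_tool(
  steps=[
    [0,0.0008,0,0,0],
  ],
)

```text
clock: 10.95
position: [546.3, -65.8, 162.4]
ee_rot: [0.996, 0.09, 0.0, -0.002]
contact_force: [-1.4, 13.3, 6.0]
gripper_width: 0.2
```

drive_tool(
  steps=[
    [0,-0.003,0,0,0],
    [0,-0.003,-0.005,0,0],
    [0,0,-0.02,0,0],
    [-0.005,-0.005,-0.02,0,0],
    [-0.02,-0.015,0,0,0],
    [-0.02,-0.02,0,0,0],
    [-0.014,-0.01,0,0,0],
    [-0.0056,-0.0065,0,0,0],
    [0,0,0,0,0],
  ],
)

```text
clock: 11.85
position: [470.8, -18.0, 207.4]
ee_rot: [0.996, 0.091, -0.0, 0.0]
contact_force: [0.1, -0.3, -0.4]
gripper_width: 0.2
```

Run:
```python
from h import *
from bench import arm
s,im,d,w=shot(arm,'w5'); print(s['position'],s['contact_force'],topl(s['position']))
overlay(arm,im,w,0.08,0.0,36,'w5o')
```

```text
[470.76653691 -17.96528087 207.43546253] [ 0.13512719 -0.34528026 -0.37283723] [[-32.4326842   64.1440705   99.72780131]]
```

View pics/w5o.png

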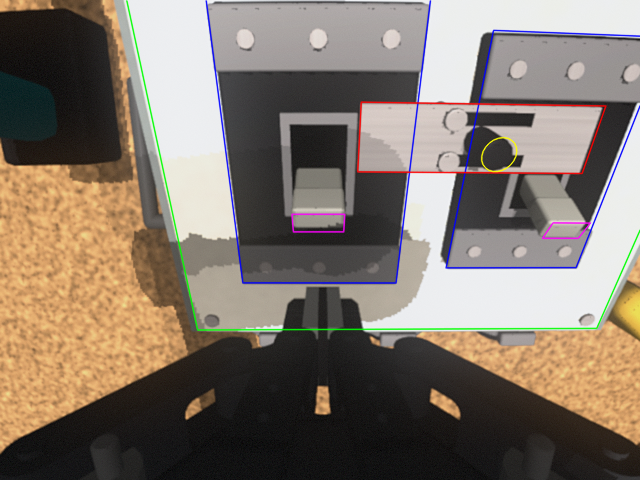

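drive_tool(
  steps=[
    [0,-0.001,0.015,0,0],
    [0,0,0.02,0,0],
    [0,0,0.012,0,0],
    [0,0,0.007,0,0],
    [0,0,0,0,0],
  ],
)

```text
clock: 12.4
position: [471.4, -17.2, 152.4]
ee_rot: [0.996, 0.09, -0.001, 0.0]
contact_force: [-0.1, -0.2, -0.2]
gripper_width: -0.3
```

drive_tool(
  steps=[
    [0.003,0,0,0,0],
    [0.003,0,0,0,0],
    [0.003,0,0,0,0],
  ],
)

```text
clock: 12.7
position: [481.2, -15.0, 154.1]
ee_rot: [0.996, 0.09, 0.001, -0.0]
contact_force: [0.4, 0.3, -0.6]
gripper_width: 0.1
```

drive_tool(
  steps=[
    [0.002,0,0,0,0],
    [0.002,0,0,0,0],
  ],
)

```text
clock: 12.9
position: [482.8, -14.8, 153.4]
ee_rot: [0.996, 0.09, -0.002, 0.0]
contact_force: [-6.0, 0.2, 3.2]
gripper_width: -0.3
```

drive_tool(
  steps=[
    [0.002,0,0,0,0],
    [0.002,0,0,0,0],
  ],
)

```text
clock: 13.1
position: [484.7, -14.7, 152.9]
ee_rot: [0.996, 0.09, -0.004, 0.001]
contact_force: [-8.4, -1.1, 5.0]
gripper_width: 0.1
```

drive_tool(
  steps=[
    [0.001,0,-0.001,0,0],
  ],
)

```text
clock: 13.2
position: [486.0, -14.4, 153.7]
ee_rot: [0.996, 0.09, -0.004, 0.0]
contact_force: [-5.7, -0.8, 1.4]
gripper_width: -0.2
```

drive_tool(
  steps=[
    [0.001,0,-0.001,0,0],
  ],
)

```text
clock: 13.3
position: [487.4, -14.2, 154.6]
ee_rot: [0.996, 0.09, -0.003, 0.0]
contact_force: [-4.7, -2.4, -0.4]
gripper_width: 0.3
```

drive_tool(
  steps=[
    [0.0012,0,-0.0006,0,0],
    [0.0012,0,-0.0006,0,0],
  ],
)

```text
clock: 13.5
position: [490.2, -13.6, 155.9]
ee_rot: [0.996, 0.09, -0.003, 0.0]
contact_force: [-4.0, -2.1, 0.8]
gripper_width: 0.1
```

drive_tool(
  steps=[
    [0.0012,0,-0.0005,0,0],
  ],
)

```text
clock: 13.6
position: [491.2, -13.5, 156.3]
ee_rot: [0.996, 0.09, -0.003, 0.0]
contact_force: [-5.6, -1.0, 0.9]
gripper_width: -0.2
```

drive_tool(
  steps=[
    [0.0012,0,-0.0005,0,0],
  ],
)

```text
clock: 13.7
position: [491.4, -13.4, 156.4]
ee_rot: [0.996, 0.09, -0.004, 0.0]
contact_force: [-7.3, -1.6, 1.2]
gripper_width: 0.1
```

drive_tool(
  steps=[
    [0.001,0,-0.0005,0,0],
  ],
)

```text
clock: 13.8
position: [491.7, -13.4, 156.6]
ee_rot: [0.996, 0.09, -0.005, 0.0]
contact_force: [-8.6, -1.5, 0.5]
gripper_width: 0.4
```

drive_tool(
  steps=[
    [0.001,0,-0.0004,0,0],
  ],
)

```text
clock: 13.9
position: [491.8, -13.4, 156.7]
ee_rot: [0.996, 0.09, -0.006, 0.001]
contact_force: [-9.1, -1.6, 1.2]
gripper_width: 0.0
```

drive_tool(
  steps=[
    [-0.004,0,0,0,0],
    [-0.006,0,-0.002,0,0],
    [0,0,-0.018,0,0],
    [0,0,-0.02,0,0],
    [0.01,0,-0.005,0,0],
    [0.02,0,0,0,0],
    [0.017,0,0,0,0],
    [0.006,0,0,0,0],
    [0,0,0,0,0],
  ],
)

```text
clock: 14.8
position: [539.9, -4.1, 202.8]
ee_rot: [0.996, 0.09, -0.0, -0.0]
contact_force: [-0.2, -0.3, -0.8]
gripper_width: -0.1
```

Run:
```python
from h import *
from bench import arm
s,im,d,w=shot(arm,'w6'); print(s['position'],s['contact_force'],topl(s['position']))
a=np.radians(10.35);r=s['position']-plate()[1];print('h,y,Z',r[0]*np.cos(a)+r[1]*np.sin(a),-r[0]*np.sin(a)+r[1]*np.cos(a),r[2])
overlay(arm,im,w,0.26,0.0,36,'w6o')
```

```text
[539.87537875  -4.14713723 202.79719345] [-0.16058656 -0.33273746 -0.78895335] [[34.43266547 65.32122773 77.00939537]]
h,y,Z 13.327902672909508 65.32122772866448 83.29719345400079
```

View pics/w6o.png

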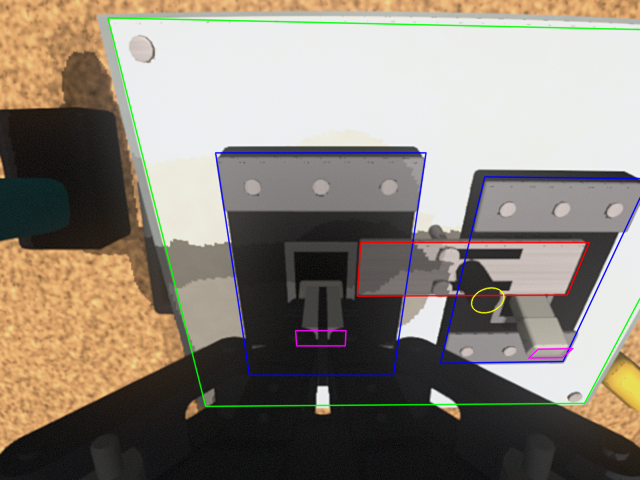

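drive_tool(
  steps=[
    [0,0,0.012,0,0],
    [0,0,0.014,0,0],
    [0,0,0.007,0,0],
    [0,0,0.003,0,0],
    [0,0,0,0,0],
  ],
)

```text
clock: 15.35
position: [538.7, -4.5, 167.1]
ee_rot: [0.996, 0.09, -0.0, 0.0]
contact_force: [-0.3, 0.3, 0.4]
gripper_width: 0.3
```

drive_tool(
  steps=[
    [-0.004,0,0,0,0],
    [-0.004,0,0,0,0],
    [-0.004,0,0,0,0],
  ],
)

```text
clock: 15.65
position: [527.1, -6.6, 168.0]
ee_rot: [0.996, 0.09, 0.0, -0.0]
contact_force: [-0.6, 0.2, -0.9]
gripper_width: -0.1
```

drive_tool(
  steps=[
    [-0.003,0,0,0,0],
    [-0.003,0,0,0,0],
  ],
)

```text
clock: 15.85
position: [522.8, -7.3, 168.2]
ee_rot: [0.996, 0.091, 0.002, -0.0]
contact_force: [4.5, 1.8, -0.5]
gripper_width: -0.2
```

drive_tool(
  steps=[
    [-0.002,0,0.0005,0,0],
    [-0.002,0,0.0007,0,0],
  ],
)

```text
clock: 16.05
position: [518.8, -8.0, 167.1]
ee_rot: [0.996, 0.091, 0.002, -0.0]
contact_force: [4.6, 1.4, 0.6]
gripper_width: -0.2
```

drive_tool(
  steps=[
    [-0.002,0,0.001,0,0],
    [-0.002,0,0.001,0,0],
    [-0.002,0,0.001,0,0],
  ],
)

```text
clock: 16.35
position: [511.7, -9.4, 163.8]
ee_rot: [0.996, 0.09, 0.0, 0.0]
contact_force: [1.1, 1.0, 4.8]
gripper_width: -0.3
```

drive_tool(
  steps=[
    [-0.0015,0,0.001,0,0],
    [-0.0015,0,0.001,0,0],
  ],
)

```text
clock: 16.55
position: [508.3, -10.1, 161.3]
ee_rot: [0.996, 0.09, -0.0, 0.0]
contact_force: [2.3, 0.6, 4.6]
gripper_width: -0.0
```

drive_tool(
  steps=[
    [-0.001,0,0.0006,0,0],
  ],
)

```text
clock: 16.65
position: [507.2, -10.3, 160.6]
ee_rot: [0.996, 0.09, -0.0, 0.0]
contact_force: [2.5, 0.5, 4.5]
gripper_width: -0.0
```

drive_tool(
  steps=[
    [-0.001,0,0.0006,0,0],
  ],
)

```text
clock: 16.75
position: [506.3, -10.5, 160.0]
ee_rot: [0.996, 0.09, -0.0, 0.0]
contact_force: [1.6, 0.3, 3.2]
gripper_width: 0.2
```

drive_tool(
  steps=[
    [-0.001,0,0.0006,0,0],
  ],
)

```text
clock: 16.85
position: [505.6, -10.6, 159.5]
ee_rot: [0.996, 0.09, -0.0, 0.0]
contact_force: [1.9, 0.2, 5.3]
gripper_width: -0.2
```

drive_tool(
  steps=[
    [-0.001,0,0.0006,0,0],
  ],
)

```text
clock: 16.95
position: [505.4, -10.6, 159.4]
ee_rot: [0.996, 0.09, 0.001, 0.0]
contact_force: [2.5, 0.5, 6.2]
gripper_width: -0.0
```

drive_tool(
  steps=[
    [-0.001,0,0.0006,0,0],
  ],
)

```text
clock: 17.05
position: [505.1, -10.7, 159.2]
ee_rot: [0.996, 0.091, 0.002, 0.0]
contact_force: [3.6, 0.9, 7.3]
gripper_width: 0.1
```

drive_tool(
  steps=[
    [-0.001,0,0.0006,0,0],
  ],
)

```text
clock: 17.15
position: [505.0, -10.7, 159.1]
ee_rot: [0.996, 0.091, 0.003, 0.0]
contact_force: [4.6, -0.1, 8.1]
gripper_width: 0.2
```

drive_tool(
  steps=[
    [-0.001,0,0.0006,0,0],
  ],
)

```text
clock: 17.25
position: [504.6, -10.8, 158.9]
ee_rot: [0.996, 0.091, 0.004, 0.0]
contact_force: [4.9, 1.5, 8.7]
gripper_width: 0.3
```

drive_tool(
  steps=[
    [-0.001,0,0.0002,0,0],
  ],
)

```text
clock: 17.35
position: [504.2, -10.8, 158.8]
ee_rot: [0.996, 0.091, 0.004, -0.0]
contact_force: [6.5, 0.3, 6.7]
gripper_width: 0.4
```

drive_tool(
  steps=[
    [-0.001,0,0.0002,0,0],
  ],
)

```text
clock: 17.45
position: [503.8, -10.9, 158.6]
ee_rot: [0.996, 0.091, 0.005, -0.0]
contact_force: [7.2, 1.3, 4.1]
gripper_width: -0.0
```

drive_tool(
  steps=[
    [-0.001,0,0.0002,0,0],
  ],
)

```text
clock: 17.55
position: [503.3, -10.9, 158.4]
ee_rot: [0.996, 0.091, 0.006, -0.0]
contact_force: [9.1, 0.0, 3.7]
gripper_width: -0.1
```

drive_tool(
  steps=[
    [-0.001,0,0.0005,0,0],
  ],
)

```text
clock: 17.65
position: [502.7, -11.0, 158.0]
ee_rot: [0.996, 0.091, 0.006, -0.0]
contact_force: [10.7, 0.8, 3.6]
gripper_width: 0.2
```

drive_tool(
  steps=[
    [-0.001,0,0.0005,0,0],
  ],
)

```text
clock: 17.75
position: [502.0, -11.2, 157.5]
ee_rot: [0.996, 0.091, 0.006, -0.0]
contact_force: [11.0, -0.2, 3.3]
gripper_width: -0.1
```

drive_tool(
  steps=[
    [-0.001,0,0.0005,0,0],
  ],
)

```text
clock: 17.85
position: [501.3, -11.3, 157.0]
ee_rot: [0.996, 0.091, 0.007, -0.0]
contact_force: [11.1, 0.4, 3.0]
gripper_width: 0.1
```

drive_tool(
  steps=[
    [-0.001,0,0.0006,0,0],
  ],
)

```text
clock: 17.95
position: [501.0, -11.3, 156.7]
ee_rot: [0.996, 0.091, 0.007, -0.0]
contact_force: [11.5, 1.5, 4.0]
gripper_width: 0.1
```

drive_tool(
  steps=[
    [-0.001,0,0.0006,0,0],
  ],
)

```text
clock: 18.05
position: [501.0, -11.3, 156.7]
ee_rot: [0.996, 0.091, 0.009, -0.0]
contact_force: [12.7, 0.2, 6.8]
gripper_width: -0.2
```

drive_tool(
  steps=[
    [-0.0007,0,0.0004,0,0],
  ],
)

```text
clock: 18.15
position: [501.0, -11.3, 156.7]
ee_rot: [0.996, 0.092, 0.009, -0.0]
contact_force: [13.2, 0.9, 5.9]
gripper_width: 0.0
```

drive_tool(
  steps=[
    [-0.0007,0,0.0004,0,0],
  ],
)

```text
clock: 18.25
position: [500.9, -11.3, 156.7]
ee_rot: [0.996, 0.092, 0.01, -0.0]
contact_force: [13.5, 1.0, 6.4]
gripper_width: -0.0
```

drive_tool(
  steps=[
    [0.006,0,-0.002,0,0],
    [0.006,0,-0.004,0,0],
    [0.004,0,-0.01,0,0],
    [0,0,-0.018,0,0],
    [-0.01,0,-0.008,0,0],
    [-0.02,0,0,0,0],
    [-0.015,0,0,0,0],
    [0,0,0,0,0],
  ],
)

```text
clock: 19.05
position: [460.6, -18.8, 194.6]
ee_rot: [0.996, 0.09, -0.002, -0.0]
contact_force: [-0.4, -0.5, -0.6]
gripper_width: -0.1
```

Run:
```python
from h import *
from bench import arm
s,im,d,w=shot(arm,'w7'); print(s['position'],s['contact_force'],topl(s['position']))
a=np.radians(10.35);r=s['position']-plate()[1];print('h,y,Z',r[0]*np.cos(a)+r[1]*np.sin(a),-r[0]*np.sin(a)+r[1]*np.cos(a),r[2])
overlay(arm,im,w,-0.1,0.0,36,'w7o')
```

```text
[460.60949589 -18.81222843 194.58068255] [-0.38771569 -0.54316123 -0.57444035] [[-45.55803514  65.13572553  89.93648098]]
h,y,Z -67.28295686171803 65.13572552688824 75.08068254839824
```

View pics/w7o.png

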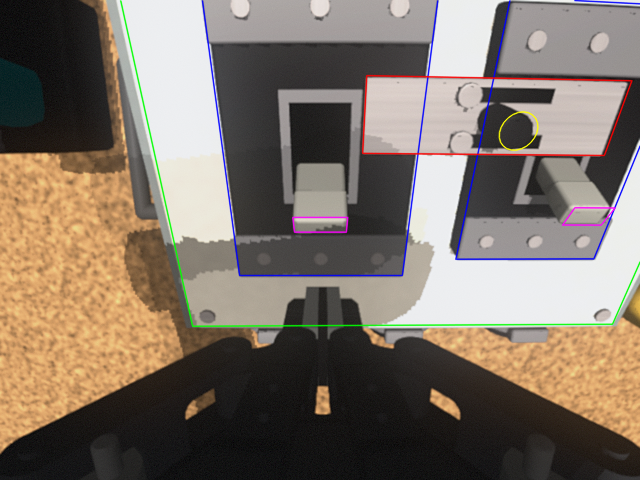

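drive_tool(
  steps=[
    [0,0,0.014,0,0],
    [0,0,0.018,0,0],
    [0,0,0.011,0,0],
    [0,0,0.006,0,0],
    [0,0,0,0,0],
  ],
)

```text
clock: 19.6
position: [463.6, -18.2, 145.2]
ee_rot: [0.996, 0.09, -0.001, 0.0]
contact_force: [-0.8, 0.0, 0.5]
gripper_width: -0.0
```

drive_tool(
  steps=[
    [0.003,0,0,0,0],
    [0.003,0,0,0,0],
    [0.003,0,0,0,0],
  ],
)

```text
clock: 19.9
position: [470.6, -17.1, 146.0]
ee_rot: [0.996, 0.09, -0.003, 0.0]
contact_force: [-9.1, -0.3, 5.2]
gripper_width: 0.2
```

drive_tool(
  steps=[
    [0.002,0,-0.001,0,0],
    [0.002,0,-0.001,0,0],
  ],
)

```text
clock: 20.1
position: [471.5, -17.0, 146.9]
ee_rot: [0.996, 0.09, -0.006, 0.001]
contact_force: [-12.2, 0.3, 5.2]
gripper_width: 0.2
```

drive_tool(
  steps=[
    [0.002,0,-0.0014,0,0],
    [0.002,0,-0.0014,0,0],
  ],
)

```text
clock: 20.3
position: [474.5, -16.5, 149.8]
ee_rot: [0.996, 0.089, -0.007, 0.001]
contact_force: [-13.6, 0.7, 7.7]
gripper_width: 0.0
```

drive_tool(
  steps=[
    [0.002,0,-0.0012,0,0],
    [0.002,0,-0.0012,0,0],
  ],
)

```text
clock: 20.5
position: [479.2, -15.9, 152.7]
ee_rot: [0.996, 0.09, -0.006, 0.001]
contact_force: [-10.9, -1.2, 6.7]
gripper_width: -0.3
```

drive_tool(
  steps=[
    [0.0005,0,-0.0015,0,0],
  ],
)

```text
clock: 20.6
position: [481.2, -15.5, 154.3]
ee_rot: [0.996, 0.09, -0.005, 0.001]
contact_force: [-6.8, -1.3, 2.8]
gripper_width: -0.0
```

drive_tool(
  steps=[
    [0.001,0,-0.001,0,0],
  ],
)

```text
clock: 20.7
position: [482.8, -15.2, 155.3]
ee_rot: [0.996, 0.09, -0.004, 0.001]
contact_force: [-6.1, -1.6, 3.5]
gripper_width: 0.2
```

drive_tool(
  steps=[
    [0.001,0,-0.0007,0,0],
    [0.001,0,-0.0007,0,0],
  ],
)

```text
clock: 20.9
position: [485.2, -14.7, 156.8]
ee_rot: [0.996, 0.09, -0.003, 0.001]
contact_force: [-6.4, -0.8, 2.7]
gripper_width: -0.2
```

drive_tool(
  steps=[
    [0.0015,0,-0.0007,0,0],
    [0.0015,0,-0.0007,0,0],
  ],
)

```text
clock: 21.1
position: [488.2, -14.2, 158.4]
ee_rot: [0.996, 0.09, -0.003, 0.001]
contact_force: [-6.7, -1.8, 3.4]
gripper_width: 0.1
```

drive_tool(
  steps=[
    [0.0015,0,-0.0005,0,0],
    [0.0015,0,-0.0005,0,0],
  ],
)

```text
clock: 21.3
position: [491.5, -13.6, 159.6]
ee_rot: [0.996, 0.09, -0.003, 0.001]
contact_force: [-6.5, -1.1, 3.6]
gripper_width: 0.3
```

drive_tool(
  steps=[
    [0.0015,0,-0.0004,0,0],
  ],
)

```text
clock: 21.4
position: [493.1, -13.3, 160.0]
ee_rot: [0.996, 0.09, -0.003, 0.0]
contact_force: [-6.2, -1.6, 3.8]
gripper_width: -0.3
```

drive_tool(
  steps=[
    [0.0015,0,-0.0004,0,0],
  ],
)

```text
clock: 21.5
position: [494.7, -13.0, 160.4]
ee_rot: [0.996, 0.09, -0.003, 0.0]
contact_force: [-6.0, -1.7, 4.4]
gripper_width: 0.2
```

drive_tool(
  steps=[
    [0.0015,0,-0.0004,0,0],
  ],
)

```text
clock: 21.6
position: [496.3, -12.6, 160.9]
ee_rot: [0.996, 0.09, -0.003, 0.0]
contact_force: [-6.2, -1.1, 4.2]
gripper_width: -0.1
```

Past the trip block, so it has reset. Continuing to the on stop.

drive_tool(
  steps=[
    [0.0025,0,-0.0003,0,0],
    [0.0025,0,-0.0003,0,0],
    [0.0025,0,-0.0003,0,0],
  ],
)

```text
clock: 21.9
position: [504.1, -11.2, 161.8]
ee_rot: [0.996, 0.09, -0.002, 0.0]
contact_force: [-4.9, -1.1, 3.1]
gripper_width: 0.3
```

drive_tool(
  steps=[
    [0.002,0,-0.0002,0,0],
    [0.002,0,-0.0002,0,0],
  ],
)

```text
clock: 22.1
position: [509.0, -10.1, 162.2]
ee_rot: [0.996, 0.09, -0.001, 0.0]
contact_force: [-4.2, -1.2, 3.5]
gripper_width: 0.2
```

drive_tool(
  steps=[
    [0.001,0,0,0,0],
    [0.001,0,0,0,0],
  ],
)

```text
clock: 22.3
position: [511.6, -9.5, 162.0]
ee_rot: [0.996, 0.09, -0.0, 0.0]
contact_force: [-3.9, -2.3, 3.6]
gripper_width: 0.1
```

drive_tool(
  steps=[
    [0.001,0,0,0,0],
    [0.001,0,0,0,0],
  ],
)

```text
clock: 22.5
position: [513.6, -9.1, 162.0]
ee_rot: [0.996, 0.09, -0.0, 0.0]
contact_force: [-4.5, -2.1, 3.1]
gripper_width: -0.3
```

drive_tool(
  steps=[
    [0.001,0,0,0,0],
    [0.001,0,0,0,0],
  ],
)

```text
clock: 22.7
position: [515.3, -8.8, 162.0]
ee_rot: [0.996, 0.09, -0.001, 0.0]
contact_force: [-5.6, -1.4, 5.7]
gripper_width: 0.3
```

drive_tool(
  steps=[
    [0.001,0,0,0,0],
  ],
)

```text
clock: 22.8
position: [515.4, -8.8, 162.0]
ee_rot: [0.996, 0.09, -0.002, 0.0]
contact_force: [-8.1, -1.5, 5.8]
gripper_width: -0.1
```

drive_tool(
  steps=[
    [0.001,0,0,0,0],
  ],
)

```text
clock: 22.9
position: [515.4, -8.8, 161.8]
ee_rot: [0.996, 0.09, -0.003, 0.0]
contact_force: [-10.2, -1.6, 6.8]
gripper_width: 0.2
```

drive_tool(
  steps=[
    [0.001,0,0,0,0],
  ],
)

```text
clock: 23.0
position: [515.6, -8.8, 161.8]
ee_rot: [0.996, 0.09, -0.004, 0.0]
contact_force: [-13.2, -1.9, 9.1]
gripper_width: 0.0
```

drive_tool(
  steps=[
    [0.001,0,0,0,0],
  ],
)

```text
clock: 23.1
position: [515.7, -8.8, 161.8]
ee_rot: [0.996, 0.09, -0.005, 0.001]
contact_force: [-14.4, -0.5, 10.2]
gripper_width: 0.1
```

drive_tool(
  steps=[
    [-0.004,0,0,0,0],
    [-0.006,0,0,0,0],
    [-0.01,0,-0.005,0,0],
    [0,0,-0.02,0,0],
    [-0.01,0,-0.03,0,0],
    [-0.02,0.02,-0.03,0,0],
    [-0.01,0.04,-0.03,0,0],
    [0,0,0,0,0],
    [0,0,0,0,0],
  ],
)

```text
clock: 24.0
position: [471.7, -77.3, 277.4]
ee_rot: [0.996, 0.089, 0.002, -0.0]
contact_force: [0.8, 0.7, -0.5]
gripper_width: -0.4
```

Run:
```python
from h import *
from bench import arm
s,im,d,w=shot(arm,'w8'); print(s['position'],s['contact_force'],topl(s['position']))
overlay(arm,im,w,0.66,0.0,36,'w8o')
for n in('w8','w8o'):
    a=cv2.imread(f'pics/{n}.png')[60:310,150:550]; a=cv2.convertScaleAbs(a,alpha=1.5,beta=15)
    cv2.imwrite(f'pics/{n}z.png',cv2.resize(a,None,fx=2,fy=2,interpolation=2))
```

```text
[471.69721164 -77.26099848 277.4189547 ] [ 0.82562292  0.71119352 -0.48307308] [[-23.72540517   5.64596979 169.84693539]]
```

View pics/w8oz.png

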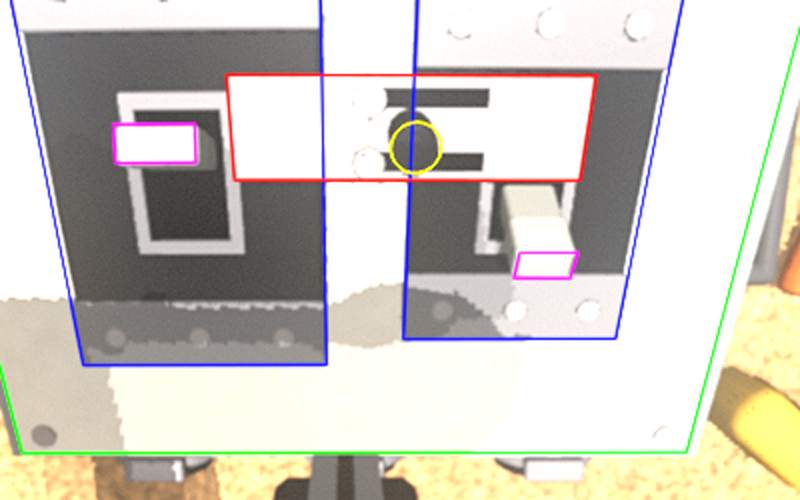

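View pics/w8z.png

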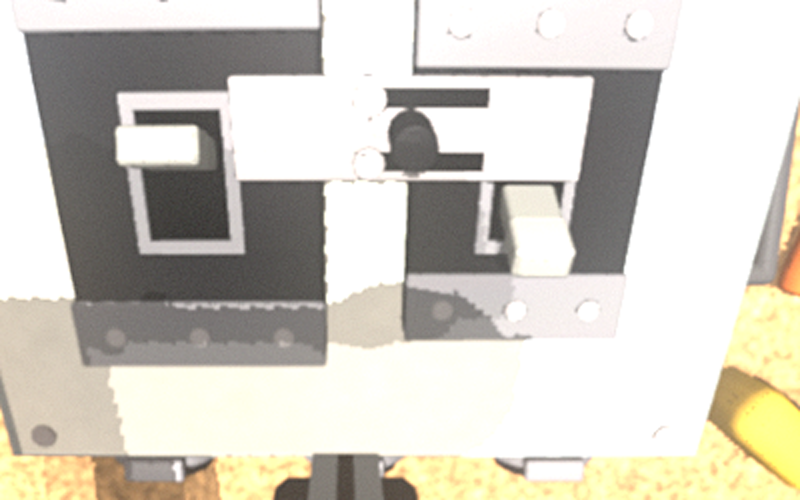

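```bash
python3 -c "
from bench import arm
print(arm.job_done())"
```

```text
the job is handed in; nothing more can be done
None
```

The power box is changed over to mains and the job is handed in, at about 24 s of the 64 s allowed.

1. **Standby off:** I pushed the standby lever to its off stop. Pressing on it at the stop gave about 9 N.
2. **Interlock bar across:** I slid the bar to its standby-side stop, where the last reading was about 15 N.
3. **Mains reset:** The mains lever stopped short near 0.26 at about 9 N, so it had tripped. I pushed it past off against about 11 N to its far stop, at about 15 N, and that reset it.
4. **Mains on:** I switched it on to its stop. The last reading there was about 18 N in total, which is over the 15 N moving force but under the 20 N damage limit. On the way back up from the reset position the push read up to about 16 N, because the lever was rubbing on the finger.

**Last checks:** The final wrist picture matched my model to a few pixels with mains on (0.66), standby off (0) and the bar at 36 mm. The gripper was clear of everything. The tools were not touched.

**Disagreement:** The wrist camera and the contact positions differed by about 3 mm along the slope. I judged each stop by force, so this did not affect the result. Force was only read at the end of each move, so any brief peaks in between are unmeasured.

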